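# Load the ball carrier and hold the dead-man lever

## Robot

A 6-joint arm with a two-finger parallel gripper is mounted at the origin on the work surface. World frame = base frame: x ahead of the robot, y to its left, z up, the work surface at z = 0. Lengths are in m, angles in rad, forces in N, time in s.
With the tool pointing down it reaches from about 0.325 to 0.9 m from the base axis. Payload 6.1 kg.
Tool frame: the origin (TCP) lies midway between the tips of the shut fingers; the grasp point (between the pads) lies 19 mm behind it; z points along the fingers, y is the line along which they close (so a half turn about z gives the same grasp; the last joint's range is limited). The gripper opens to 85 mm and grips with 20 to 120 N. Pads are 22 mm wide; open, the fingers measure 114 mm over their backs; the gripper's body (76 mm by 85 mm) begins 54 mm behind the grasp point. The pads swing forward as they close: fully open they stand 13 mm farther back than shut.
Start: joints at [-1.304, 0.22, 1.526, -0, 1.395, -0.126], TCP at [0.239, -0.577, 0.197] pointing down, gripper open.
Joint ranges: [-2.98, 2.98], [-0.91, 2.08], [0.09, 2.57], [-1.24, 4.39], [0.2, 2.65], [-2.68, 2.68]. Speed limits (rad/s): [2.57, 2.57, 3.01, 3.14, 3.14, 3.14].

## Interface

Orientations are given as [roll, pitch, yaw] about the fixed x, y, z axes, in that order (R = Rz(yaw) Ry(pitch) Rx(roll)).
In Python, from plant import movep, move_l, set_joints, gripper_to, hold, inverse_kinematics, observe, get_image, get_calibration, Unreachable, job_done gives the robot as it stands. Calls block until the motion is done:
- movep(position, orientation): joint-space move of the TCP to a pose.
- move_l(position, feed=0.15, rotation=None, max_force=None): straight line of the TCP; rotation=None keeps the orientation; feed is the mean speed in m/s. With max_force (N) it stops when the force on the tool has changed by that much, and returns True; else False.
- set_joints(angles): joint-space move.
- gripper_to(opening, f_grip=None): finger opening in m; f_grip is the grip in N (None keeps the last); returns when the fingers have stopped.
- hold(seconds).
- inverse_kinematics(position, orientation): joint angles nearest the present ones, or None.
- observe(): the state.
- get_image(name): name is "scene" or "top" or "wrist"; returns (picture, depth): 480x640x3 uint8, red, green, blue; 480x640 float32, m along the optical axis (not along the pixel's ray), 0 where there is no reading.
- get_calibration(name): a dict with "intrinsics" (3x3 intrinsics, pixels), "world_from_camera" (4x4, takes a point from camera to world coordinates). Camera axes: x right, y down, z forward; pixel columns grow to the right and rows downward; lengths in m; the calibration is good to about 2 mm. A picture is of the moment at which its call begins: read the wrist's pose just before it. get_calibration takes no time and is no camera call; for the wrist camera it gives the pose at the moment of the call.
A pose or a line that the arm cannot do raises Unreachable and nothing moves.
- job_done(): hands the job in; it is judged then, once.
The state is a dict: "time_s": time; "q": joint angles; "joint_velocities": joint speeds; "joint_torque": joint torques, N m; "eef_pos": TCP position; "tcp_rot": TCP orientation; "ft_force": force on the tool from outside, world axes, zero at the start; "torque": the same for the moment, N m; "opening": finger opening in m; "grasp_force": force on a finger pad.
Only numpy, scipy, OpenCV 4.12 (cv2) and the standard library are available. Lean on these libraries where they do the work, as an engineer would, in place of code of your own. Each camera call takes 0.05 s, during which the arm holds its last target. There are 200 camera calls.

## Task

Put one steel ball from the blue rack into each of the two empty wells of the white carrier, so that all four wells hold one ball; leave the brass ball in the rack and do not disturb the brass ball, the oil bottle or the wrench. Then run the demagnetiser: press its spring-loaded dead-man lever down by the black handle until the orange pointer is in the middle of the green band, and never run it on down through the red. Keep it held there: the job finishes with the lever still being held in the green, not let go.

Things in the scene. Friction and masses are not known exactly. Their poses are not given: they have to be found in the camera images.
- carrier: white square four-well ball carrier, 150 x 150 mm and 15 mm thick, fixed on a green and steel demagnetiser disc 220 mm across and 12 mm high; carrier top 27 mm above the bench. Fixed. Origin: centre of the disc's underside, on the bench; z up; wells at x = +-37, y = +-37 mm. It may be turned to any yaw.
- well0 (a point): round flat-bottomed well of the carrier, 36 mm wide and 11 mm deep with a black floor, empty at the start, at carrier x +37, y +37 mm; this point is the centre of its mouth, level with the carrier's top. A ball fully down in it has its centre 5 mm above this point.
- well1 (a point): round flat-bottomed well of the carrier, 36 mm wide and 11 mm deep with a black floor, empty at the start, at carrier x +37, y -37 mm; this point is the centre of its mouth, level with the carrier's top. A ball fully down in it has its centre 5 mm above this point.
- well2 (a point): round flat-bottomed well of the carrier, 36 mm wide and 11 mm deep with a black floor, holding ball_c from the start, at carrier x -37, y +37 mm; this point is the centre of its mouth, level with the carrier's top. A ball fully down in it has its centre 5 mm above this point.
- well3 (a point): round flat-bottomed well of the carrier, 36 mm wide and 11 mm deep with a black floor, holding ball_d from the start, at carrier x -37, y -37 mm; this point is the centre of its mouth, level with the carrier's top. A ball fully down in it has its centre 5 mm above this point.
- rack: blue supply rack, a fixed flat bar 200 x 60 mm, 13 mm thick; origin at the centre of its underside, z up. Three seats in a row along its x, at -70, 0 and +70 mm: recesses 20 mm wide, 3 mm deep; a ball's centre rests 26 mm above the bench, 13 mm above the rack's top. Two steel balls and a brass one stand there in any order.
- ball_a_center (a point): loose steel ball, 32 mm diameter, about 0.13 kg; this point is its centre. Starts in the rack.
- ball_b_center (a point): loose steel ball, 32 mm diameter, about 0.13 kg; this point is its centre. Starts in the rack.
- brass_ball_center (a point): brass-coloured (orange-yellow) ball, 32 mm diameter; this point is its centre. Starts in the rack and stays there.
- ball_c_center (a point): steel ball, 32 mm diameter, about 0.13 kg; this point is its centre. Already in well2; stays there.
- ball_d_center (a point): steel ball, 32 mm diameter, about 0.13 kg; this point is its centre. Already in well3; stays there.
- ball_a: ball_a itself (the body turns as it rolls; use ball_a_center for its place).
- ball_b: ball_b itself (use ball_b_center for its place).
- ball_c: ball_c itself (use ball_c_center for its place).
- ball_d: ball_d itself (use ball_d_center for its place).
- station: green dead-man control stand, fixed: box 130 x 100 mm, 60 mm high, on a 160 x 130 mm foot; origin at the centre of its underside, on the bench, z up; the lever sticks out to its own -x. Pivot: along its y, at x -20 mm, 100 mm up. Beside the lever, 34 mm to each side and 81 mm from the pivot, stands a 22 mm wide curved scale, up to 147 mm high: white at the top, green in the middle, red at the bottom.
- lever (a joint): angle by which the sprung lever is pressed down, rad: 0 released (sloping 0.45 up from level), 0.75 at the lower stop. Green band 0.29 to 0.51, its middle 0.40 (lever nearly level, 0.05 up), red below that. The spring raises it when let go: 0.64 N m at 0, 1.28 N m at 0.40, so holding takes about 9 N at the handle.
- lever_handle (a point): centre of the lever's black round handle bar, 22 mm thick, 70 mm long, along the station's y, 150 mm from the pivot; 165 mm above the bench when released, 107 mm in mid-green (then at station x -170 mm), 56 mm at the stop. Can be pressed from above with shut fingers. The orange pointer is a rod across the lever, 93 mm from the pivot, beside the scales.
- oil_bottle: yellow oil bottle, 54 mm diameter, 130 mm high, loose; origin at the centre of its underside. Not to be moved.
- wrench: steel wrench, 170 mm long, lying loose on the bench; origin at the centre of its underside. Not to be moved.
Things that resemble listed ones, but are neither listed nor needed, are in the scene too. What is shaped like the ball_b but pink or purple is not meant.

How it is judged:
On the way, in this order (a step that is already met when the one before it is completed fails the run):
1. one steel ball from the rack is down in an empty well, released (((horizontal distance between ball_a_center and well0 below 0.006 m and z of ball_a_center in the frame of carrier between 0.028 and 0.035 m and linear speed of ball_a below 0.03 m/s and contact force between the fingers and ball_a below 0.1 N) or (horizontal distance between ball_a_center and well1 below 0.006 m and z of ball_a_center in the frame of carrier between 0.028 and 0.035 m and linear speed of ball_a below 0.03 m/s and contact force between the fingers and ball_a below 0.1 N) or (horizontal distance between ball_b_center and well0 below 0.006 m and z of ball_b_center in the frame of carrier between 0.028 and 0.035 m and linear speed of ball_b below 0.03 m/s and contact force between the fingers and ball_b below 0.1 N) or (horizontal distance between ball_b_center and well1 below 0.006 m and z of ball_b_center in the frame of carrier between 0.028 and 0.035 m and linear speed of ball_b below 0.03 m/s and contact force between the fingers and ball_b below 0.1 N))), for 0.1 s.
2. both empty wells hold one steel ball each, released ((((horizontal distance between ball_a_center and well0 below 0.006 m and z of ball_a_center in the frame of carrier between 0.028 and 0.035 m and linear speed of ball_a below 0.03 m/s and contact force between the fingers and ball_a below 0.1 N) and (horizontal distance between ball_b_center and well1 below 0.006 m and z of ball_b_center in the frame of carrier between 0.028 and 0.035 m and linear speed of ball_b below 0.03 m/s and contact force between the fingers and ball_b below 0.1 N)) or ((horizontal distance between ball_b_center and well0 below 0.006 m and z of ball_b_center in the frame of carrier between 0.028 and 0.035 m and linear speed of ball_b below 0.03 m/s and contact force between the fingers and ball_b below 0.1 N) and (horizontal distance between ball_a_center and well1 below 0.006 m and z of ball_a_center in the frame of carrier between 0.028 and 0.035 m and linear speed of ball_a below 0.03 m/s and contact force between the fingers and ball_a below 0.1 N)))), for 0.1 s.
3. then the lever is held steadily in the green band by the robot (value of joint lever between 0.29 and 0.51 rad and velocity of joint lever between -0.1 and 0.1 rad/s and contact force between any of the arm, the fingers and lever above 1.5 N), for 0.5 s.
At the end, for the whole second after the job is handed in: All four wells hold one steel ball each, down and still (centre within 6 mm of the well's centre, 28 to 35 mm above the bench); the brass ball is still in the rack; and the robot is holding the lever steadily (over 1.5 N on it) in the green band, 0.29 to 0.51 rad, through the last second (all of step 3 and (((horizontal distance between ball_a_center and well0 below 0.006 m and z of ball_a_center in the frame of carrier between 0.028 and 0.035 m and linear speed of ball_a below 0.03 m/s and contact force between the fingers and ball_a below 0.1 N) and (horizontal distance between ball_b_center and well1 below 0.006 m and z of ball_b_center in the frame of carrier between 0.028 and 0.035 m and linear speed of ball_b below 0.03 m/s and contact force between the fingers and ball_b below 0.1 N)) or ((horizontal distance between ball_b_center and well0 below 0.006 m and z of ball_b_center in the frame of carrier between 0.028 and 0.035 m and linear speed of ball_b below 0.03 m/s and contact force between the fingers and ball_b below 0.1 N) and (horizontal distance between ball_a_center and well1 below 0.006 m and z of ball_a_center in the frame of carrier between 0.028 and 0.035 m and linear speed of ball_a below 0.03 m/s and contact force between the fingers and ball_a below 0.1 N))) and horizontal distance between ball_c_center and well2 below 0.006 m and z of ball_c_center in the frame of carrier between 0.028 and 0.035 m and linear speed of each of ball_c, ball_d below 0.03 m/s and contact force between the fingers and ball_c below 0.1 N and horizontal distance between ball_d_center and well3 below 0.006 m and z of ball_d_center in the frame of carrier between 0.028 and 0.035 m and contact force between the fingers and ball_d below 0.1 N and horizontal distance between brass_ball_center and rack below 0.08 m and height (world z) of brass_ball_center below 0.03 m); the arm keeps its last pose, push and grip.
It fails at once if the lever is pressed down through the red (past 0.62 rad) (value of joint lever above 0.62 rad).
It fails at once if the brass ball, oil bottle or wrench is moved by more than 30 mm (distance of any of brass_ball_center, oil_bottle, wrench from where it was at the start of the episode above 0.03 m).
It also fails if it takes over 69 s, if anything falls off the work surface, if the arm or the gripper's body presses on something with over 40 N, if the wrist force passes 120 N, or if a joint passes its speed limit or range.

## Working session

There is one attempt and no reset: what is moved stays moved. The work goes in short steps, each a Python script; the robot and the scene stay as the last script left them, time stands still between calls to the robot, and variables do not carry over. Pictures are saved under pics/ and viewed, at most 10 in all, crops included, and the job is handed in when it is done.

```bash
mkdir -p pics
python3 - <<'E'
from plant import *
import cv2, numpy as np
a=[]
for n in ("top","scene"):
    p,d=get_image(n); c=get_calibration(n)
    cv2.imwrite(f"pics/{n}0.png",p[:,:,::-1]); np.savez(f"{n}0.npz",p=p,d=d,K=c["intrinsics"],T=c["world_from_camera"])
    print(n,c["intrinsics"],c["world_from_camera"])
print(observe()["time_s"])
E
```

```text
top [[434.14742274   0.         316.80637426]
 [  0.         434.14742274 243.92970076]
 [  0.           0.           1.        ]] [[ 0.10005619 -0.97439544  0.20135117  0.32952632]
 [-0.99498077 -0.09769703  0.02164599 -0.01044622]
 [-0.00142034 -0.20250635 -0.97927992  1.04607628]
 [ 0.          0.          0.          1.        ]]
scene [[592.66002914   0.         321.06878771]
 [  0.         592.66002914 236.48965989]
 [  0.           0.           1.        ]] [[ 0.47877731  0.54841042 -0.68557881  1.22225219]
 [ 0.87778823 -0.31336737  0.36233785 -0.3606224 ]
 [-0.01612817 -0.77527215 -0.63142139  0.7873222 ]
 [ 0.          0.          0.          1.        ]]
0.1
```

View pics/top0.png

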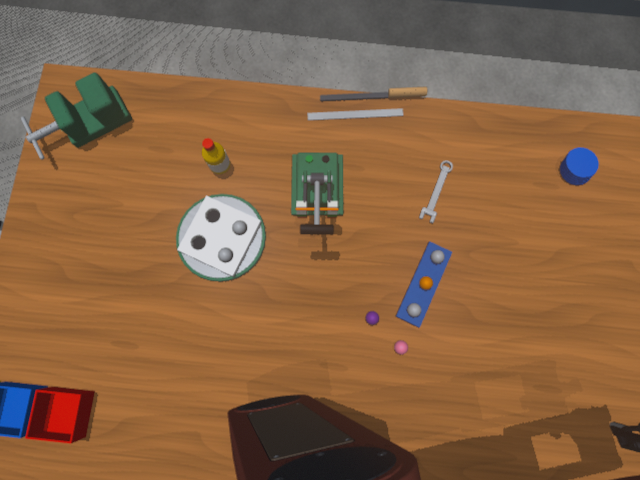

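View pics/scene0.png

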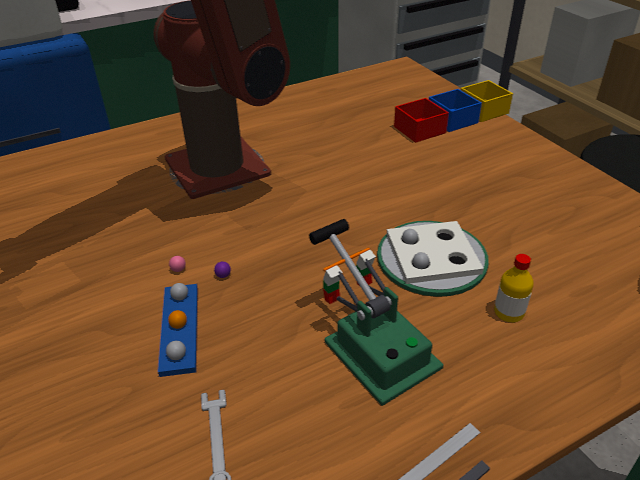

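The top view shows steel balls at (438,257) and (414,310), brass at (426,283) and the empty wells at (213,215) and (198,242). The handle is at (317,229) and the bottle at (215,155), near the wells. The scene view agrees: steel, brass, steel in the rack, and the lever handle points toward the robot.

```bash
cat > h.py <<'E'
import cv2, numpy as np
from plant import *
def ray(uv,K,T,z):
    uv=np.atleast_2d(uv).astype(float)
    r=np.c_[uv,np.ones(len(uv))]@np.linalg.inv(K).T@T[:3,:3].T
    o=T[:3,3]; return (o+r*((z-o[2])/r[:,2])[:,None])[:,:2]
def big(mask,n=1):
    mask=cv2.morphologyEx(mask.astype(np.uint8)*255,cv2.MORPH_OPEN,np.ones((3,3)))
    c,_=cv2.findContours(mask,cv2.RETR_EXTERNAL,cv2.CHAIN_APPROX_NONE)
    return sorted(c,key=cv2.contourArea)[::-1][:n]
def roi(m,x0,x1,y0,y1):
    o=np.zeros_like(m); o[y0:y1,x0:x1]=m[y0:y1,x0:x1]; return o
def rect(c,K,T,z):
    return cv2.minAreaRect(ray(c[:,0],K,T,z).astype(np.float32)*1000)
def cen(c):
    m=cv2.moments(c); return m["m10"]/m["m00"],m["m01"]/m["m00"]
E
python3 - <<'E'
from h import *
z=np.load("top0.npz");p,K,T=z["p"],z["K"],z["T"]
h=cv2.cvtColor(p,cv2.COLOR_RGB2HSV);H,S,V=[h[...,i].astype(int) for i in range(3)]
for nm,m,zz in [("carrier",roi((S<40)&(V>195),170,275,185,290),.027),
  ("disc",roi((H>50)&(H<95)&(S>60),170,275,185,290),.012),
  ("rack",roi((H>100)&(H<125)&(S>110),380,470,230,340),.013),
  ("station",roi((H>50)&(H<95)&(S>60),285,350,145,222),.01),
  ("handle",roi(V<60,295,340,222,238),.165)]:
    c=big(m)[0]; r=rect(c,K,T,zz); print(nm,cen(c),r, ray(cen(c),K,T,zz))
for u in [(438,257),(426,283),(414,310),]: print("ball",ray(u,K,T,.026))
for u in [(213,215),(198,242)]: print("well",ray(u,K,T,.016))
for u in [(240,228),(225.5,255)]: print("ballw",ray(u,K,T,.032))
print("bottle",ray((217,170),K,T,0.03))
print(ray((318,178),K,T,0.1),ray((317,229),K,T,.165), "sat", [p[y,x] for x,y in ((250,240),(205,228),(317,229))])
E
```

```text
carrier (218.92124147829205, 234.44052744886974) ((543.6943359375, 249.26466369628906), (149.85435485839844, 160.1063232421875), 71.15846252441406) [[0.53876113 0.24900921]]
disc (221.0, 279.0) ((434.0019226074219, 231.96495056152344), (4.8071136474609375, 14.578516960144043), 5.732487678527832) [[0.43400114 0.23196134]]
rack (422.141540799848, 287.3317184383015) ((471.9242858886719, -251.48260498046875), (58.80068588256836, 198.0340118408203), 69.70387268066406) [[ 0.46200091 -0.24759758]]
station (316.1036781609195, 173.78367816091952) ((699.1419677734375, 27.58987808227539), (158.4175262451172, 126.78241729736328), 5.707025527954102) [[0.72206629 0.03228755]]Traceback (most recent call last):
  File "<stdin>", line 9, in <module>
IndexError: list index out of range
```

Run:
```python
from h import *
z=np.load("top0.npz");p,K,T=z["p"],z["K"],z["T"]
for u in [(438,257),(426,283),(414,310),]: print("ball",ray(u,K,T,.026))
for u in [(213,215),(198,242)]: print("well",ray(u,K,T,.016))
for u in [(240,228),(225.5,255)]: print("ballw",ray(u,K,T,.032))
print("bottle",ray((218,172),K,T,0.03), "handle",ray((317,229),K,T,.165))
o=observe(); c=get_calibration("wrist"); print(o["eef_pos"],o["tcp_rot"]); print(c["world_from_camera"],c["intrinsics"][0])
movep([0.42,-0.23,0.24],[np.pi,0,np.deg2rad(-20.3)])
c=get_calibration("wrist"); p,d=get_image("wrist"); cv2.imwrite("pics/w1.png",p[:,:,::-1]); np.savez("w1.npz",p=p,d=d,K=c["intrinsics"],T=c["world_from_camera"])
o=observe();print(o["time_s"],o["q"],o["eef_pos"],o["tcp_rot"],c["world_from_camera"])
```

```text
ball [[ 0.5364315  -0.27850791]]
ball [[ 0.47144463 -0.25312773]]
ball [[ 0.40571137 -0.22848169]]
well [[0.58810729 0.27342466]]
well [[0.5173235  0.29959181]]
ballw [[0.55852087 0.19960846]]
ballw [[0.48971658 0.22491171]]
bottle [[0.69496118 0.27358635]] handle [[0.54238722 0.01181084]]
[ 0.2390799  -0.57680151  0.19620482] [-3.13984941e+00 -2.21870016e-04  3.92793907e-01]
[[ 0.38338127 -0.88782737 -0.25452185  0.303908  ]
 [-0.92358875 -0.36901951 -0.1039636  -0.55037197]
 [-0.0016218   0.27493121 -0.96146253  0.37322475]
 [ 0.          0.          0.          1.        ]] [344.42150402   0.         313.2164215 ]
1.6167 [-6.67126756e-01 -1.62547399e-01  1.83807163e+00 -2.22669008e-04
  1.46610159e+00  1.25852435e+00] [ 0.41985688 -0.23072744  0.23990681] [ 3.14139210e+00  9.95989102e-05 -3.54831518e-01] [[-3.46334827e-01 -9.01887487e-01 -2.58168836e-01  4.85657777e-01]
 [-9.38110965e-01  3.32982343e-01  9.52395764e-02 -2.54780353e-01]
 [ 7.02815033e-05  2.75175798e-01 -9.61393923e-01  4.16969716e-01]
 [ 0.00000000e+00  0.00000000e+00  0.00000000e+00  1.00000000e+00]]
```

View pics/w1.png

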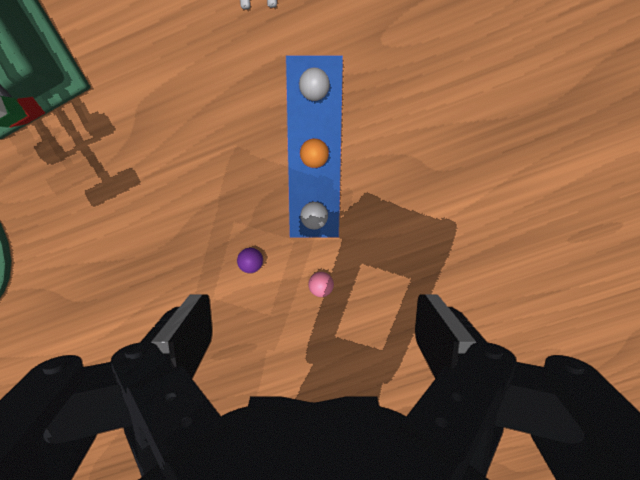

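The wrist view shows the rack upright in the image, with steel balls at (315,84) and (314,215) and brass at (314,153). The fingers close across the rack, so I'm grasping the near ball.

Run:
```python
from h import *
z=np.load("w1.npz");p,K,T=z["p"],z["K"],z["T"]
h=cv2.cvtColor(p,cv2.COLOR_RGB2HSV);H,S,V=[h[...,i].astype(int) for i in range(3)]
r=rect(big(roi((H>100)&(H<125)&(S>110),270,360,40,245))[0],K,T,.013); print(r)
for u in [(315,84),(314,153.5),(314,215)]: print(ray(u,K,T,.026))
yaw=np.deg2rad(-20.3)
b=(ray((314,215),K,T,.026)[0]+np.array([.4060,-.2280]))/2; print(b)
gripper_to(.06,40)
R=[np.pi,0,yaw]
movep([*b,.09],R); move_l([*b,.016],feed=.1)
gripper_to(.02,40); o=observe(); print(o["opening"],o["grasp_force"],o["eef_pos"])
move_l([*b,.12],feed=.2); o=observe(); print(o["opening"],o["grasp_force"],o["time_s"])
```

```text
((472.4476318359375, -250.79522705078125), (59.44645309448242, 198.0437774658203), 69.77871704101562)
[[ 0.53754877 -0.27595672]]
[[ 0.47159061 -0.25053762]]
[[ 0.4066362  -0.22660374]]
[ 0.4063181  -0.22730187]
0.019707857231498295 0.0 [ 0.4063893  -0.22737883  0.01615459]
0.019768573050218174 0.0 4.6667
```

Run:
```python
from h import *
c=get_calibration("wrist"); p,d=get_image("wrist"); cv2.imwrite("pics/w2.png",p[:,:,::-1]); np.savez("w2.npz",p=p,d=d,K=c["intrinsics"],T=c["world_from_camera"])
```

```text
(no output)
```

View pics/w2.png

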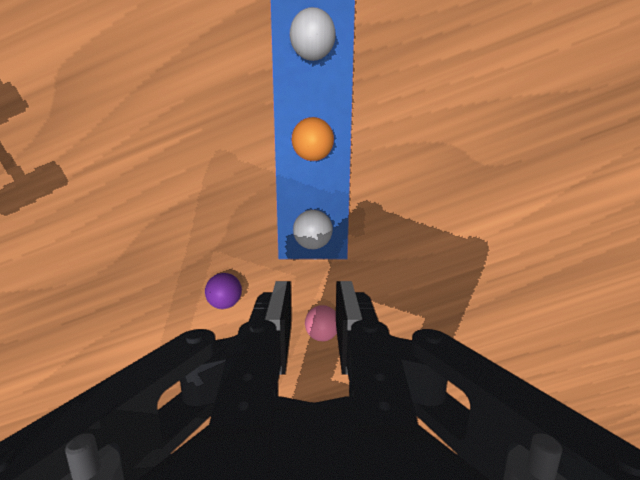

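The ball is still in its seat at (312,229) and the fingers closed on nothing. I'll check how the TCP projects against the seen fingertips.

Run:
```python
from h import *
from scipy.spatial.transform import Rotation as Ro
z=np.load("w2.npz");K,T,d=z["K"],z["T"],z["d"]
o=observe(); R=Ro.from_euler("xyz",o["tcp_rot"]).as_matrix(); e=np.array(o["eef_pos"]); print(e,o["tcp_rot"])
pr=lambda X:(lambda c:(K@c/c[2])[:2].round(1).tolist()+[round(c[2],3)])(T[:3,:3].T@(np.array(X)-T[:3,3]))
for l in ([0,0,0],[0,0,-.019],[0,.01,0],[0,-.01,0],[.011,.01,0],[-.011,.01,0],[.011,.01,-.019]): print(l,pr(e+R@np.array(l)))
print("ball",ray((312.5,229.5),K,T,.026), pr([.406,-.2275,.026]))
def pt(u,v):
    w=T@np.r_[np.linalg.inv(K)@[u,v,1]*d[v,u],1]; return R.T@(w[:3]-e)
for u,v in [(283,285),(285,300),(282,330),(278,355),(347,285),(343,300),(350,330),(312,222),(312,229)]: print(u,v,pt(u,v).round(4),d[v,u])
```

```text
[ 0.40531476 -0.22650301  0.1183002 ] [-3.14070488e+00  2.57573304e-03 -3.54388330e-01]
[0, 0, 0] [312.9, 272.7, np.float64(0.19)]
[0, 0, -0.019] [312.9, 286.8, np.float64(0.172)]
[0, 0.01, 0] [331.0, 272.7, np.float64(0.19)]
[0, -0.01, 0] [294.8, 272.7, np.float64(0.19)]
[0.011, 0.01, 0] [331.3, 253.8, np.float64(0.187)]
[-0.011, 0.01, 0] [330.7, 291.0, np.float64(0.193)]
[0.011, 0.01, -0.019] [333.2, 266.1, np.float64(0.169)]
ball [[ 0.40609465 -0.22631271]] [313.9, 229.1, np.float64(0.279)]
283 285 [ 0.0115 -0.0126 -0.0431] 0.14580327
285 300 [ 0.0119 -0.0106 -0.0582] 0.13117515
282 330 [ 0.0075 -0.0106 -0.0724] 0.11869741
278 355 [ 0.0026 -0.0114 -0.0796] 0.113127664
347 285 [ 0.0114  0.0145 -0.043 ] 0.14588597
343 300 [ 0.0116  0.0116 -0.0575] 0.13193557
350 330 [ 0.0075  0.0128 -0.0723] 0.118800275
312 222 [ 0.0104 -0.0007  0.0784] 0.26296562
312 229 [ 0.0052 -0.0007  0.077 ] 0.26305357
```

Depth puts the visible fingertips about 38–40 mm behind the reported TCP. That explains the miss, because the fingers closed above the ball. I'm retrying lower with a force guard.

Run:
```python
from h import *
b=np.array([.4062,-.2270])
gripper_to(.055,40)
move_l([*b,.03],feed=.15)
hit=move_l([*b,-.019],feed=.06,max_force=8); o=observe(); print(hit,o["eef_pos"],o["ft_force"])
if not hit:
    gripper_to(.02,40); o=observe(); print(o["opening"],o["grasp_force"],o["eef_pos"],o["ft_force"])
    move_l([*b,.08],feed=.15); o=observe(); print(o["opening"],o["grasp_force"],o["time_s"],o["eef_pos"])
c=get_calibration("wrist"); p,d=get_image("wrist"); cv2.imwrite("pics/w3.png",p[:,:,::-1]); np.savez("w3.npz",p=p,d=d,K=c["intrinsics"],T=c["world_from_camera"])
```

```text
False [ 0.40646377 -0.22721798 -0.01876821] [0.32973671 0.31902034 0.39584107]
0.029754738493089627 39.29591238498688 [ 0.40667171 -0.22743453 -0.01837414] [-0.91011137 -0.38064498  3.330176  ]
0.02947228185803498 39.60736691951752 8.025 [ 0.40547132 -0.22639433  0.07894614]
```

View pics/w3.png

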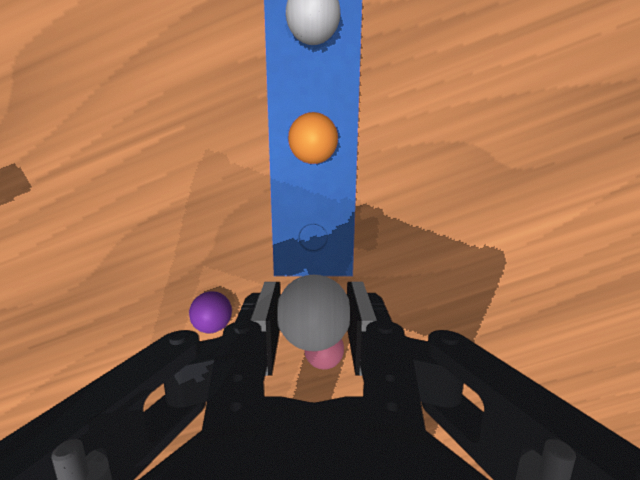

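The steel ball is in the fingers at (313,313) and the seat at (313,238) is empty. Next I carry it high over the lever to the carrier and look from there.

Run:
```python
from h import *
from scipy.spatial.transform import Rotation as Ro
R=[np.pi,0,np.deg2rad(-20.3)]
# ball in tool frame, from w3
z=np.load("w3.npz");K,T=z["K"],z["T"]; o=observe()
dep=344.4*.016/37; w=(T@np.r_[np.linalg.inv(K)@[313,313,1]*dep,1])[:3]
print("ball in tool",Ro.from_euler("xyz",o["tcp_rot"]).as_matrix().T@(w-o["eef_pos"]))
move_l([.4062,-.227,.22],feed=.3)
movep([.50,.27,.20],R); hold(.2)
o=observe();c=get_calibration("wrist"); p,d=get_image("wrist"); cv2.imwrite("pics/w4.png",p[:,:,::-1]); np.savez("w4.npz",p=p,d=d,K=c["intrinsics"],T=c["world_from_camera"])
print(o["opening"],o["grasp_force"],o["time_s"],o["eef_pos"])
K,T=c["intrinsics"],c["world_from_camera"]
g=cv2.cvtColor(p,cv2.COLOR_RGB2GRAY)
for c in big(g<70,12):
    if cv2.contourArea(c)>300: print(cen(c),cv2.boundingRect(c),ray(cen(c),K,T,.016))
```

```text
ball in tool [-1.71434793e-03  3.40253083e-06 -4.31008280e-02]
0.029434264330349923 39.69226956367493 10.725 [0.50044765 0.26912938 0.20015896]
(321.40317768180853, 411.3412682355075) (0, 256, 640, 224) [[0.25069115 0.35072445]]
(535.2750662126372, 13.409194097616345) (516, 0, 42, 29) [[0.59986909 0.01470389]]
(278.6592156862745, 131.23960784313724) (263, 114, 33, 35) [[0.58588379 0.27446129]]
(281.85920577617327, 204.61636582430805) (267, 190, 31, 30) [[0.51568305 0.29906166]]
(510.95388349514565, 39.9049352750809) (499, 19, 26, 42) [[0.58606005 0.03999965]]
(364.75984470327234, 251.89351081530782) (337, 241, 47, 22) [[0.43486998 0.23289898]]
```

View pics/w4.png

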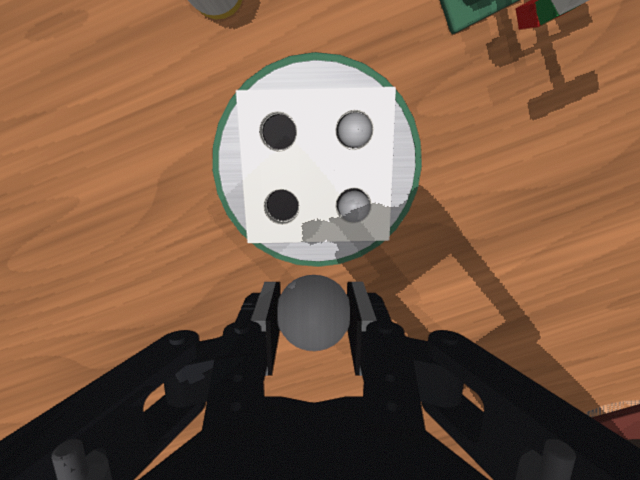

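The wrist view shows the ball gripped at (313,313), the empty wells at (279,131) and (282,205) and the filled wells at (354,129) and (354,205). I'm placing into the far well.

Run:
```python
from h import *
R=[np.pi,0,np.deg2rad(-20.3)]
A=np.array([.5865,.2728])
movep([*A,.06],R)
hit=move_l([*A,-.010],feed=.08,max_force=8); o=observe(); print(hit,o["eef_pos"],o["ft_force"])
gripper_to(.048); o=observe(); print(o["opening"],o["grasp_force"])
move_l([*A,.12],feed=.25)
movep([.50,.26,.20],R); hold(.1)
o=observe();c=get_calibration("wrist"); p,d=get_image("wrist"); cv2.imwrite("pics/w5.png",p[:,:,::-1]); np.savez("w5.npz",p=p,d=d,K=c["intrinsics"],T=c["world_from_camera"])
print(o["time_s"])
```

```text
True [ 0.58496669  0.27231718 -0.00740536] [-0.87097145 -1.12317872  7.78216409]
0.04820703340128059 0.0
13.8833
```

View pics/w5.png

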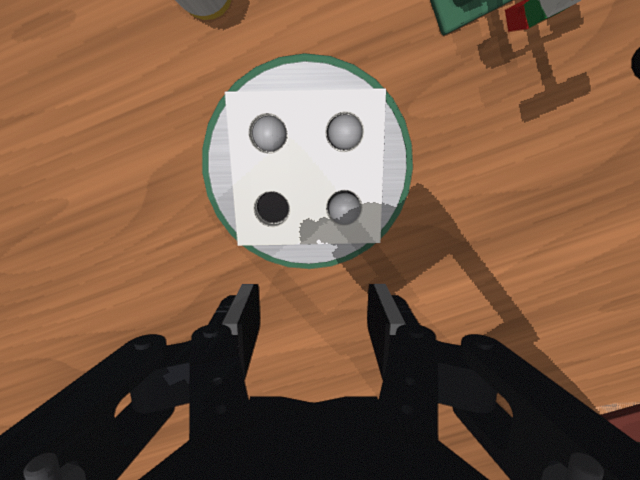

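The first ball is seated at (268,132) and only the well at (272,208) is left empty. Fetching the second ball now.

Run:
```python
from h import *
R=[np.pi,0,np.deg2rad(-20.3)]
b=np.array([.5374,-.2762]); gripper_to(.055,40)
movep([.50,.2,.22],R); movep([*b,.20],R); move_l([*b,.03],feed=.25)
hit=move_l([*b,-.019],feed=.06,max_force=8); o=observe(); print(hit,o["eef_pos"],o["ft_force"])
if not hit:
    gripper_to(.02,40); move_l([*b,.2],feed=.25); o=observe(); print(o["opening"],o["grasp_force"],o["time_s"])
    if o["grasp_force"]>10:
        B=np.array([.517,.2975])
        movep([.50,.2,.22],R); movep([*B,.06],R)
        hit=move_l([*B,-.010],feed=.08,max_force=8); o=observe(); print(hit,o["eef_pos"],o["ft_force"],o["grasp_force"])
        gripper_to(.048); move_l([*B,.12],feed=.25)
        movep([.50,.26,.20],R); hold(.1)
o=observe();c=get_calibration("wrist"); p,d=get_image("wrist"); cv2.imwrite("pics/w6.png",p[:,:,::-1]); np.savez("w6.npz",p=p,d=d,K=c["intrinsics"],T=c["world_from_camera"])
print(o["time_s"])
```

```text
False [ 0.53773853 -0.27641334 -0.01865798] [ 0.25690882  0.17515208 -0.09850207]
0.02993699254522659 39.594740867614746 19.45
True [ 0.51554407  0.29688307 -0.00739335] [-0.85902279 -0.63509331  6.70869729] 43.86960447628553
24.275
```

View pics/w6.png

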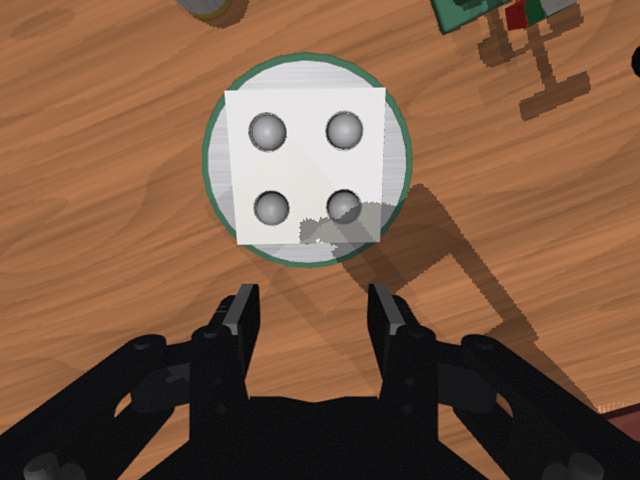

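All four wells hold a ball: (267,132), (345,130), (271,208) and (344,207). Now the lever: I find contact under a force guard, then follow the handle's arc down.

Run:
```python
from h import *
yw=np.deg2rad(5.7); R=[np.pi,0,yw]; u=np.array([np.cos(yw),np.sin(yw)])
S=np.array([.6985,.0277])
hp=lambda t:(S+u*(-.02-.15*np.cos(.45-t)), .1+.15*np.sin(.45-t))
gripper_to(0,40)
x,_=hp(0); movep([*x,.22],R)
move_l([*x,.16],feed=.15,max_force=3)
hit=move_l([*x,.09],feed=.03,max_force=3); hold(.2); o=observe(); zc=o["eef_pos"][2]; print(hit,o["eef_pos"],o["ft_force"],o["opening"])
if hit:
    off=zc-.165
    print("off",off)
    for t in (.1,.2,.3,.38):
        x,z=hp(t); move_l([*x,z+off],feed=.04); o=observe(); print(t,o["eef_pos"],o["ft_force"])
p,d=get_image("scene"); cv2.imwrite("pics/s7.png",cv2.resize(p[170:400,260:500,::-1],None,fx=2.5,fy=2.5,interpolation=cv2.INTER_CUBIC)); print(o["time_s"])
```

```text
True [0.54445487 0.01213182 0.14145419] [ 0.82471241 -0.50419702  4.1146722 ] -0.0001470170199596972
off -0.02354581152153168
0.1 [0.53791943 0.01155143 0.1281055 ] [-2.85687139 -0.87451254  6.91028936]
0.2 [0.53326602 0.01111429 0.11379811] [-4.17702582 -1.00247211  7.89310006]
0.3 [0.53038855 0.01086103 0.09917212] [-4.4049219  -0.51078346  7.67023643]
0.38 [0.52924956 0.0107388  0.08733481] [-3.96999744 -0.1665854   8.17384842]
30.6083
```

View pics/s7.png

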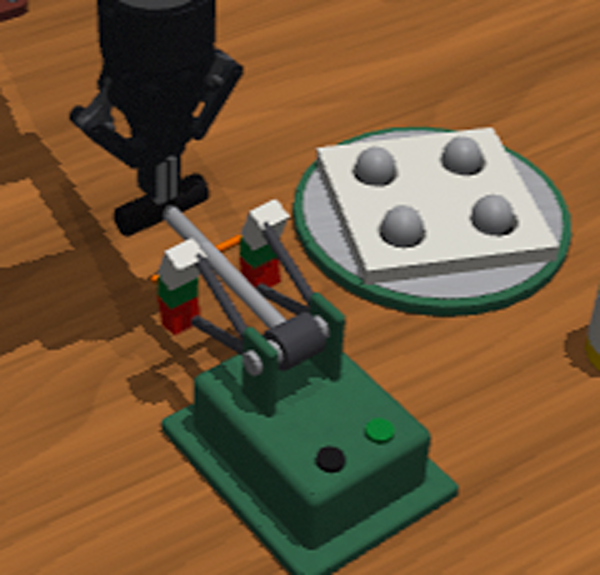

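The lever is nearly level and pressed, all four balls are seated, and the pointer at crop (225,245) reads around green with some parallax. I'm nudging to 0.40 and checking the angle from the orange pointer's projected position.

Run:
```python
from h import *
yw=np.deg2rad(5.7); u=np.array([np.cos(yw),np.sin(yw)]); v=np.array([-u[1],u[0]]); S=np.array([.6985,.0277])
hp=lambda t,r=.15,y=0:np.r_[S+u*(-.02-r*np.cos(.45-t))+v*y, .1+r*np.sin(.45-t)]
a=hp(.40); move_l([a[0],a[1],a[2]-.0235],feed=.03); hold(.3)
o=observe(); print(o["eef_pos"],o["ft_force"],o["time_s"])
p,d=get_image("scene"); c=get_calibration("scene");K,T=c["intrinsics"],c["world_from_camera"]
h=cv2.cvtColor(p,cv2.COLOR_RGB2HSV); m=(h[...,0]>8)&(h[...,0]<20)&(h[...,1]>220)&(h[...,2]>170)
m=roi(m,315,380,250,300); ys,xs=np.nonzero(m); print(len(xs)); 
g=np.polyfit(xs,ys,1) if len(xs)>5 else [0,0]; print("line at 330,350:",np.polyval(g,[330,350]), xs.min(),xs.max())
for t in (.2,.3,.35,.4,.45,.5):
    q=[]
    for y in (-.03,.03):
        C=T[:3,:3].T@(hp(t,.093,y)-T[:3,3]); q.append((K@C/C[2])[:2])
    l=np.polyfit(*np.array(q).T,1); print(t,np.round(q,1).tolist(),np.polyval(l,[330,350]))
```

```text
[0.52937319 0.01073382 0.0847191 ] [-3.05540764 -0.09469772  7.67346278] 31.2083
26
line at 330,350: [276.98971053 267.76362914] 321 355
0.2 [[329.5, 273.1], [358.6, 259.2]] [272.91319515 263.3302928 ]
0.3 [[328.9, 276.6], [357.8, 262.6]] [276.04531343 266.40712223]
0.35 [[328.8, 278.4], [357.6, 264.5]] [277.79143379 268.12241967]
0.4 [[328.7, 280.3], [357.4, 266.4]] [279.65158717 269.9497372 ]
0.45 [[328.7, 282.3], [357.3, 268.3]] [281.62120069 271.88458266]
0.5 [[328.7, 284.3], [357.2, 270.4]] [283.69565664 273.92241985]
```

Run:
```python
from h import *
e=np.array(observe()["eef_pos"]); move_l([.5290,.0107,e[2]-.0045],feed=.02); hold(.8)
o=observe(); print(o["eef_pos"],o["ft_force"],o["time_s"])
p,d=get_image("scene")
h=cv2.cvtColor(p,cv2.COLOR_RGB2HSV); m=(h[...,0]>8)&(h[...,0]<20)&(h[...,1]>220)&(h[...,2]>170)
ys,xs=np.nonzero(roi(m,315,380,250,300)); g=np.polyfit(xs,ys,1); print(np.polyval(g,[330,350]))
cv2.imwrite("pics/s8.png",cv2.resize(p[170:400,130:450,::-1],None,fx=2.5,fy=2.5,interpolation=cv2.INTER_CUBIC))
```

```text
[0.52896451 0.01068154 0.08096592] [-3.42021913 -0.47584044  8.31626643] 32.4
[278.00033669 268.70864021]
```

View pics/s8.png

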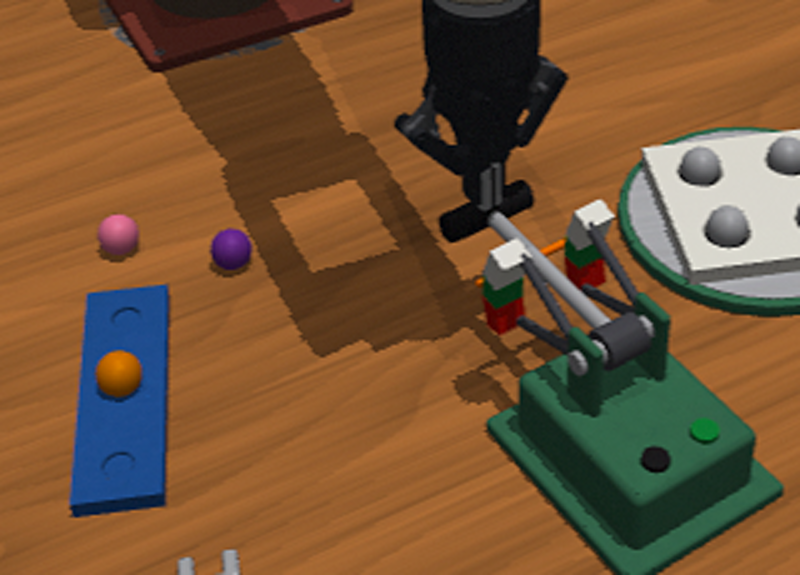

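The brass ball is undisturbed in the rack at (119,374). Pointer (0.36), force (0.38) and height (0.42) all put the lever well inside the green, so I'm handing in.

```bash
python3 -c "
from plant import *
print(job_done())"
```

```text
the job is handed in; nothing more can be done
None
```

I handed the job in with one steel ball in each of the four wells, the brass ball still in the rack, and the lever held at an estimated 0.36–0.42 rad (green is 0.29–0.51) with about 8 N on it at 32 s; the judge's result was not shown.

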